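# Turn the post in the slide-jaw fixture

### The arm

A 7-joint arm with a two-finger parallel gripper is mounted at the origin on the work surface; the furniture and walls round the work are solid. World frame = base frame: x ahead of the robot, y to its left, z up, the work surface at z = 0. Lengths are in m, angles in degrees, forces in N, time in s.
With the tool pointing down it reaches from about 0.425 to 0.825 m from the base axis. Payload 3.6 kg.
Tool frame: the origin (TCP) lies midway between the tips of the shut fingers; the grasp point (between the pads) lies 19 mm behind it; z points along the fingers, y is the line along which they close (so a half turn about z gives the same grasp; the last joint's range is limited). The gripper opens to 85 mm and grips with 20 to 120 N. Pads are 22 mm wide; open, the fingers measure 114 mm over their backs; the gripper's body (76 mm by 85 mm) begins 54 mm behind the grasp point. The pads swing forward as they close: fully open they stand 13 mm farther back than shut.
Start: joints at [66.32, 35.231, -0.722, 81.555, 0.464, 63.22, -2.315], TCP at [0.245, -0.602, 0.205] pointing down, gripper open.
Joint ranges: [-178.69, 178.69], [-17.37, 117.87], [-77.05, 75.6], [15.02, 138.74], [-78.02, 258.01], [0.78, 113.62], [-162.83, 162.83]. Speed limits (degrees/s): [159.86, 159.86, 180, 180, 180, 180, 180].

### API

Orientations are given as [roll, pitch, yaw] about the fixed x, y, z axes, in that order (R = Rz(yaw) Ry(pitch) Rx(roll)).
In Python, from station import ctrl gives the robot as it stands.
- The arm moves only by the tool move_arm, never from a script. Its arguments are lists of equal length, an entry for each row: "slide": the shift along the tool's x, y, z in cm, a list of three; "dr": the turn, a rotation vector about the tool's x, y, z in degrees, a list of three; "fingers": the closure, from 0 (fully open) to 1 (shut). In form: {"slide": [[dx, dy, dz], ...], "dr": [[ax, ay, az], ...], "fingers": [fingers, ...]}. A call has 1 to 8 rows; each row is the pose to reach, as a shift and turn from the pose commanded when the call began, along the tool's axes at that moment; what a row does not reach only later rows make up. A row lasts 1/8 s, in which the tool goes at most 62.5 mm and 10.7 degrees, less where a joint would pass 70% of its speed; a pose out of reach is approached as far as the arm can. A call with a gripper value outside its range is refused whole. The fingers move at their own pace and stop on an object; "squeeze" is the grip in N (left out, the last holds). Time passes only in rows, so rows that repeat a pose let the fingers close. It gives the time, the measured TCP pose, the force, the opening and the grip force at its end, in the units of the state.
- ctrl.sense(): the state, without advancing time (a new reading comes with each control period).
- ctrl.get_image(name): name is "scene" or "top" or "wrist"; returns a dict with "image" (420x560x3 uint8, red, green, blue), "range_z" (420x560 float32, m along the optical axis (not along the pixel's ray), 0 where there is no reading), "fx", "fy", "cx", "cy" (pixels), "dist_coeffs" ([k1, k2, p1, p2, k3] as OpenCV has them; the pictures are not rectified), "origin" and "rotation" of the camera in the world. Camera axes: x right, y down, z forward; pixel columns grow to the right and rows downward; lengths in m; the calibration is good to about 2 mm. A picture is of the moment at which its call begins.
- ctrl.hand_in(): hands the job in; it is judged then, once.
The state is a dict: "time": time; "q": joint angles; "qd": joint speeds; "effort": joint torques, N m; "tool_pos": TCP position; "tool_rot": TCP orientation; "wrist_force": force on the tool from outside, world axes, zero at the start; "moment": the same for the moment, N m; "gripper_width": finger opening in m; "grasp_force": force on a finger pad.
Only numpy, scipy, OpenCV 4.12 (cv2) and the standard library are available. Lean on these libraries where they do the work, as an engineer would, in place of code of your own. Each camera call takes 0.05 s, during which the arm holds its last target. There are 200 camera calls.

### The job

The marked blue face of the steel post is hidden against the fixed jaw of the slide-jaw fixture. Re-clamp the post a quarter turn round so that its blue face looks squarely out of the fixture's open front, on the robot's side: standing upright on the fixture's base, about midway across the jaws, with the sliding jaw pushed up snug so that the post sits between both jaws. Let go of everything, never tip the post over, and leave the loose things lying round about where they are.

Things in the scene. Friction and masses are not known exactly. Their poses are not given: they have to be found in the camera images.
- fixture: low grey clamping fixture bolted to the bench: base plate 100 mm (x) by 270 mm (y -175 to +95), 20 mm thick; the post stands on it at z = 20 mm. Origin on the bench at mid jaw width; y is the sliding direction, towards the fixed jaw; -x is the open front, on the robot's side. Dark fixed jaw: 80 mm wide (x), face at y = +45 mm, top at z = 55 mm.
- slide_jaw (a joint): sliding jaw, m, 0 to 0.05: the gap between the jaw faces is 0.041 + this; grows as the jaw is drawn away from the fixed jaw (fixture's -y). Jaw 80 mm wide, top at z = 55 mm, face at y = 4 mm minus this value in the fixture's frame. It stays where it is left; about 4 N of friction.
- jaw_knob (a point): centre of the upper part of the red upright knob on the sliding jaw, 78 mm above the bench; the knob is a cylinder 26 mm in diameter from 50 to 95 mm above the bench, 74 mm behind the sliding jaw's face. Axes as the fixture's.
- post: upright piece of steel rectangular tube, open at the top, 40 (its x) by 60 (its y) by 100 mm tall, wall 4 mm, 0.5 kg. Origin at the centre of its underside. Its -x face (60 mm wide) is blue with scribed lines. It starts with the blue face to the fixed jaw, 40 mm between the jaws; turned as asked its axes are parallel to the fixture's, 60 mm between the jaws.
- blue_face (a point): centre of the post's blue face, 20 mm in front of the post's axis on its own -x side and 50 mm above its underside
- tape_1: loose roll of cream tape, 104 mm across, 25 mm high, lying on the bench; bystander, origin under its centre
- screwdriver: loose screwdriver with a red handle, 200 mm long; bystander
- marker_pen: loose white and black marker pen, 138 mm long; bystander
- tape_measure: loose yellow tape measure, 39x84x66 mm, standing on the bench; bystander
Mind the look-alikes: they are no part of the job. There is more than one size of the post; the job needs the middle-sized.

How it is judged (in metres and radians):
At the end, for the whole second after the job is handed in: Post upright on the fixture's base (0.05 rad, 4 mm), at rest, blue face to the open front and square (0.07 rad), axis within about 15 mm of the middle of the jaws' width and 5 mm of touching the fixed jaw; sliding jaw closed on it with at most 3 mm of play (x of blue_face in the frame of fixture between -0.036 and -0.006 m and angle between the x axis of post and the x axis of fixture, either way round below 0.07 rad and angle between post's own z axis and vertical below 0.05 rad and z of post in the frame of fixture below 0.024 m and y of post in the frame of fixture between 0.01 and 0.02 m and value of joint slide_jaw between 0.015 and 0.022 m and linear speed of post below 0.02 m/s).
It fails at once if the post is tipped over (angle between post's own z axis and vertical above 0.6 rad).
It fails at once if a loose bystander is moved more than 4 cm (distance of any of tape_1, screwdriver, marker_pen, tape_measure from where it was at the start of the episode above 0.04 m).
It also fails if it takes over 64 s, if anything falls off the work surface, if the arm or the gripper's body presses on something with over 40 N, if the wrist force passes 120 N, or if a joint passes its speed limit or range.

## Working session

There is one attempt and no reset: what is moved stays moved. The work goes in short steps, Python scripts to look and compute and a tool call to move; the robot and the scene stay as the last step left them, time stands still between calls to the robot, and variables do not carry over. Pictures are saved under pics/ and viewed, at most 10 in all, crops included, and the job is handed in when it is done.

Besides the shell and the picture viewer there is one more tool, called after ">>>" by a JSON object that holds its "fn" and its "kwargs". move_arm: Moves the arm, as the interface text tells. Its arguments: {"type":"object","properties":{"slide":{"type":"array"},"dr":{"type":"array"},"fingers":{"type":"array"},"squeeze":{"type":"number"}},"required":["slide","dr","fingers"]}

```bash
ls; mkdir -p pics
cat > h.py <<'E'
import numpy as np, cv2, pickle
from station import ctrl
from scipy.spatial.transform import Rotation as R
def grab(n,save=None):
    d=ctrl.get_image(n)
    if save: cv2.imwrite(f'pics/{save}.png',cv2.cvtColor(d['image'],cv2.COLOR_RGB2BGR)); pickle.dump(d,open(f'pics/{save}.pkl','wb'))
    return d
def load(s): return pickle.load(open(f'pics/{s}.pkl','rb'))
def rays(d,uv):
    K=np.array([[d['fx'],0,d['cx']],[0,d['fy'],d['cy']],[0,0,1.]])
    p=cv2.undistortPoints(np.float64(uv).reshape(-1,1,2),K,np.float64(d['dist_coeffs'])).reshape(-1,2)
    return np.c_[p,np.ones(len(p))]
def rot(d):
    return np.array(d['rotation'],float).reshape(3,3)
def plane(d,uv,z):
    r=rays(d,uv)@rot(d).T; o=np.array(d['origin']); return o+r*((z-o[2])/r[:,2])[:,None]
def cloud(d):
    h,w=d['range_z'].shape; v,u=np.mgrid[:h,:w]
    r=rays(d,np.c_[u.ravel(),v.ravel()])*d['range_z'].reshape(-1,1)
    return (np.array(d['origin'])+r@rot(d).T).reshape(h,w,3)
E
python3 - <<'E'
from h import *
s=ctrl.sense();print(s)
for n in('scene','top'):
    d=grab(n,n+'0');print(n,d['origin'],np.round(d['rotation'],3),d['fx'],d['dist_coeffs'])
a=cv2.imread('pics/top0.png');b=cv2.imread('pics/scene0.png')
E
```

```text
pics
{'time': 0.0, 'q': array([66.31874314, 35.28940813, -0.72222007, 81.64174165,  0.46348576,
       63.2198917 , -2.31473613]), 'qd': array([-0.02760678, -0.04087351,  0.00105944,  0.01301191,  0.04766666,
        0.08467941, -0.02170631]), 'effort': array([-3.49582415e-04, -4.69217491e+01,  2.59002065e-01, -1.71033973e+01,
        9.89313674e-03,  9.66215855e-03,  1.21959224e-05]), 'tool_pos': array([ 0.24489455, -0.60119487,  0.20363405]), 'tool_rot': array([-1.79851836e+02,  1.99286594e-03,  2.21659514e+01]), 'wrist_force': array([0.41340854, 1.25959794, 0.20170076]), 'moment': array([ 0.00495909, -0.00559122,  0.00156215]), 'grasp_force': 0.0, 'gripper_width': 0.08507470647729302}
scene [-0.00211856  0.69837287  0.7877286 ] [-130.146   -1.087 -145.66 ] 379.1581124787282 [0.01187239 0.         0.         0.         0.        ]
top [0.2571412  0.02909826 1.10291663] [-167.97     0.295  -94.637] 412.96896620007766 [-0.0103389  0.         0.         0.         0.       ]
```

```bash
sed -i "s/return np.array(d\['rotation'\],float).reshape(3,3)/return R.from_euler('xyz',d['rotation'],degrees=True).as_matrix()/" h.py
python3 - <<'E'
from h import *
d=load('top0');c=cloud(d)
print([np.round(c[v,u],3) for v,u in((100,100),(300,300),(200,450),(380,100))])
E
```

```text
[array([0.875, 0.494, 0.   ]), array([ 0.26 , -0.033,  0.002]), array([ 0.492, -0.465,  0.011]), array([0.103, 0.488, 0.002])]
```

View pics/top0.png

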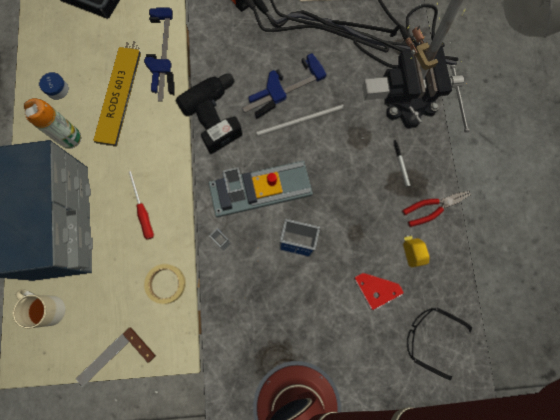

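View pics/scene0.png

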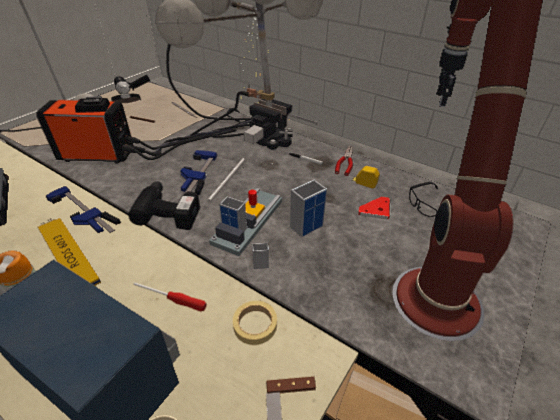

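Run:
```python
from h import *
d=load('top0');c=cloud(d)
hsv=cv2.cvtColor(d['image'],cv2.COLOR_RGB2HSV)
box=np.zeros(c.shape[:2],bool);box[155:225,200:320]=1
def rect(m,z,name):
    m=m.astype(np.uint8)
    n,l,st,_=cv2.connectedComponentsWithStats(m); k=1+st[1:,4].argmax()
    v,u=np.where(l==k); p=c[v,u]
    r=cv2.minAreaRect(np.float32(p[:,:2]*1000)); print(name,len(p),'z',np.median(p[:,2]).round(4),r,'cent',p.mean(0).round(4))
    v2=np.c_[u,v]; hull=cv2.convexHull(np.int32(v2)).reshape(-1,2)
    P=plane(d,hull,z)[:,:2]; r=cv2.minAreaRect(np.float32(P*1000)); print('   plane',r); return r
z=c[...,2]
rect(box&(z>.11)&(z<.135),.12,'posttop')
rect(box&(z>.012),.02,'all')
rect(box&(z>.012)&(z<.027),.02,'plate')
rect(box&(hsv[...,1]>170)&((hsv[...,0]<8)|(hsv[...,0]>172))&(z>.085),.095,'knob')
rect(box&(hsv[...,1]>150)&(hsv[...,0]>15)&(hsv[...,0]<30),.05,'yellow')
b2=np.zeros_like(box);b2[215:262,275:325]=1;rect(b2&(z>.03),.1,'big');
b2=np.zeros_like(box);b2[225:252,205:235]=1;rect(b2&(z>.02),.1,'small')
a=cv2.imread('pics/top0.png')[150:260,195:330];b=cv2.imread('pics/scene0.png')[170:280,200:335]
cv2.imwrite('pics/crop.png',np.vstack([cv2.resize(a,None,fx=2.7*1,fy=2.7),cv2.resize(b,None,fx=2.7,fy=2.7)]))
```

```text
posttop 148 z 0.1186 ((563.1438598632812, 111.8695068359375), (61.14583969116211, 40.39197540283203), 8.531357765197754) cent [0.5623 0.1123 0.1179]
   plane ((561.3198852539062, 111.41661834716797), (62.60438537597656, 40.25270080566406), 8.416356086730957)
all 3667 z 0.0278 ((438.724365234375, 27.755950927734375), (358.5643615722656, 269.84722900390625), 8.71723461151123) cent [0.559  0.0494 0.0439]
   plane ((575.1436157226562, 48.544593811035156), (123.70648193359375, 269.1036376953125), 8.416226387023926)
plate 1646 z 0.0196 ((566.0346069335938, 47.292266845703125), (101.31908416748047, 269.86651611328125), 8.604314804077148) cent [0.5596 0.0227 0.0201]
   plane ((564.309326171875, 46.91630554199219), (101.19417572021484, 269.0927734375), 8.660144805908203)
knob 72 z 0.0937 ((569.9591064453125, 15.325037002563477), (24.867366790771484, 21.22553062438965), 10.507655143737793) cent [0.5695 0.0153 0.0933]
   plane ((568.9827270507812, 15.338473320007324), (25.03106117248535, 21.62583351135254), 9.030410766601562)
yellow 447 z 0.0373 ((431.927978515625, 13.004737854003906), (343.462890625, 72.6009750366211), 6.674768447875977) cent [0.5612 0.0314 0.0498]
   plane ((564.8431396484375, 29.001667022705078), (59.56195831298828, 70.54566192626953), 8.711984634399414)
big 782 z 0.1201 ((344.66741943359375, -18.0059814453125), (85.9173583984375, 195.67239379882812), 71.87709045410156) cent [ 0.4083 -0.0401  0.1142]
   plane ((409.4734802246094, -40.07248306274414), (89.48194122314453, 75.17710876464844), 72.03560638427734)
small 133 z 0.0585 ((429.67926025390625, 161.48556518554688), (43.3417854309082, 27.17313003540039), 42.425743103027344) cent [0.4304 0.1613 0.0547]
   plane ((421.7514953613281, 155.28265380859375), (47.96289825439453, 25.904619216918945), 40.980133056640625)
```

View pics/crop.png

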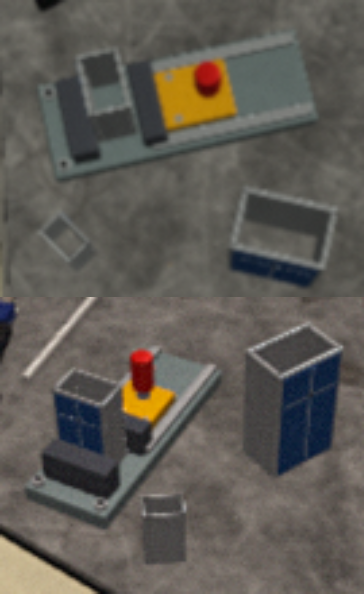

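The post candidates in top0 are (235,180), in the fixture, 40×60 mm with its top at z 0.12; (300,236), about 85 mm and bigger; and (219,239), about 26 mm and smaller. The middle-sized one in the fixture fits. The crop confirms it, showing its blue face against the fixed jaw. Fixture yaw is about 8.6° and its origin about (0.559, 0.087). First step: open the jaw by its knob.

```bash
cat > go.py <<'E'
import sys; from h import *
TH=np.deg2rad(8.6); O=np.array([.5592,.0867]); M=np.array([[np.cos(TH),-np.sin(TH)],[np.sin(TH),np.cos(TH)]])
if __name__=='__main__':
    # args: xf yf (mm, fixture) z(mm) yaw_rel_fixture
    s=ctrl.sense(); Rc=R.from_euler('xyz',s['tool_rot'],degrees=True)
    f=(s['tool_pos'][:2]-O)@M*1000; print('t',round(s['time'],2),'at fixt',f.round(1),'z',round(s['tool_pos'][2]*1000,1),s['tool_rot'].round(2),'q',s['q'].round(0),'F',s['wrist_force'].round(1),'w',round(s['gripper_width'],4),round(s['grasp_force'],1))
    a=[float(v) for v in sys.argv[1:]]
    for i in range(0,len(a),4):
        x,y,z,w=a[i:i+4]; p=np.r_[O+M@np.array([x,y])/1000,z/1000]
        print('slide',(Rc.inv().apply(p-s['tool_pos'])*100).round(2),'dr',(Rc.inv()*R.from_euler('xyz',[180,0,w+8.6],degrees=True)).as_rotvec(degrees=True).round(2))
E
python3 go.py 0 -71 200 0  0 -71 59 0
```

```text
t 0.1 at fixt [-413.6 -633.2] z 203.7 [-179.86    0.     22.17] q [66. 35. -1. 82.  0. 63. -2.] F [-0.3  0.1  1.5] w 0.0855 0.0
slide [ 53.4  -44.95   0.48] dr [-0.14  0.02 13.57]
slide [ 53.4  -44.92  14.58] dr [-0.14  0.02 13.57]
```

>>> {"fn": "move_arm", "kwargs": {"slide": [[4,-3.4,0],[8.5,-7.2,0],[13.5,-11.4,0],[18,-15.2,0],[22.5,-19,0],[27,-22.8,0],[31.5,-26.5,0],[36,-30.3,0]], "dr": [[0,0,2],[0,0,4],[0,0,6],[0,0,8],[0,0,10],[0,0,12],[0,0,13.5],[0,0,13.5]], "fingers": [0,0,0,0,0,0,0,0]}}

```text
time: 1.1
tool_pos: [0.4648, -0.1838, 0.2047]
tool_rot: [180.0, 0.0, 8.6]
wrist_force: [0.9, -1.1, 0.0]
gripper_width: 0.0854
grasp_force: 0.0
```

```bash
python3 go.py 0 -71 200 0  0 -71 59 0
```

```text
t 1.1 at fixt [-133.8 -253.3] z 204.7 [1.80e+02 1.00e-02 8.64e+00] q [ 20.  22.  -1. 106.   1.  52. -63.] F [ 0.9 -1.1  0. ] w 0.0854 0.0
slide [ 13.39 -18.22   0.46] dr [0.   0.01 0.04]
slide [ 13.4  -18.22  14.56] dr [0.   0.01 0.04]
```

>>> {"fn": "move_arm", "kwargs": {"slide": [[3.5,-4.7,0],[7,-9.4,0],[10.5,-14.1,0],[13.4,-18.2,0],[13.4,-18.2,0],[13.4,-18.2,4],[13.4,-18.2,8],[13.4,-18.2,8]], "dr": [[0,0,0],[0,0,0],[0,0,0],[0,0,0],[0,0,0],[0,0,0],[0,0,0],[0,0,0]], "fingers": [0,0,0,0,0,0,0,0]}}

```text
time: 2.1
tool_pos: [0.566, 0.013, 0.1219]
tool_rot: [-180.0, 0.5, 8.6]
wrist_force: [-0.2, -1.1, 0.5]
gripper_width: 0.0853
grasp_force: 0.0
```

```bash
python3 go.py 0 -71 59 0; python3 -c "
from h import *
grab('wrist','w1')"
```

```text
t 2.1 at fixt [ -4.3 -73.9] z 121.9 [-180.      0.5     8.57] q [ -2.  33.  -3. 101.   2.  46. -87.] F [-0.2 -1.1  0.5] w 0.0853 0.0
slide [ 0.48 -0.29  6.29] dr [-0.    0.5  -0.03]
```

View pics/w1.png

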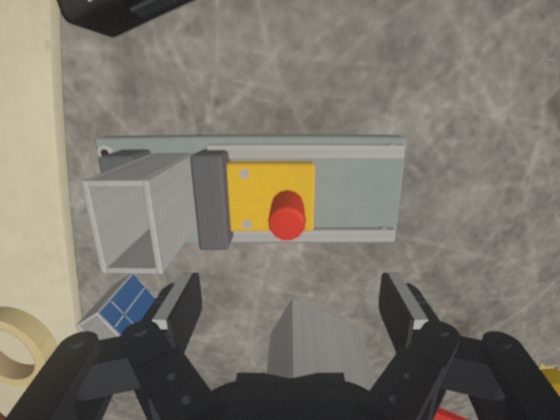

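Wrist view: red knob at (287,215), horizontally centred between the fingers (180 and 400). The post is at (125,220). Descending and gripping the knob.

>>> {"fn": "move_arm", "kwargs": {"slide": [[0.4,-0.2,1],[0.4,-0.2,3],[0.4,-0.2,5],[0.4,-0.2,6.2],[0.4,-0.2,6.2],[0.4,-0.2,6.2]], "dr": [[0,0,0],[0,0,0],[0,0,0],[0,0,0],[0,0,0],[0,0,0]], "fingers": [0,0,0,0,0,0]}}

```text
time: 2.9
tool_pos: [0.5739, 0.0172, 0.0638]
tool_rot: [180.0, -0.1, 8.7]
wrist_force: [0.5, -0.2, -0.3]
gripper_width: 0.0856
grasp_force: 0.0
```

>>> {"fn": "move_arm", "kwargs": {"slide": [[0,0,0],[0,0,0],[0,0,0],[0,0,0],[0,0,0],[0,0,0]], "dr": [[0,0,0],[0,0,0],[0,0,0],[0,0,0],[0,0,0],[0,0,0]], "fingers": [0.3,0.5,0.7,0.8,0.8,0.8], "squeeze": 30}}

```text
time: 3.65
tool_pos: [0.5731, 0.0169, 0.0632]
tool_rot: [180.0, -0.0, 8.7]
wrist_force: [-0.1, -1.2, 5.2]
gripper_width: 0.0238
grasp_force: 29.4
```

```bash
python3 go.py 0 -121 59 0
```

```text
t 3.65 at fixt [  3.4 -71.1] z 63.2 [ 1.7998e+02 -2.0000e-02  8.6500e+00] q [ -2.  38.  -3. 103.   3.  39. -88.] F [-0.1 -1.2  5.2] w 0.0238 29.4
slide [-0.34  4.99  0.43] dr [ 0.02 -0.02  0.05]
```

>>> {"fn": "move_arm", "kwargs": {"slide": [[0,0.5,0],[0,1.2,0],[0,2,0],[0,2.8,0],[0,3.6,0],[0,4.3,0],[0,4.8,0],[0,4.8,0]], "dr": [[0,0,0],[0,0,0],[0,0,0],[0,0,0],[0,0,0],[0,0,0],[0,0,0],[0,0,0]], "fingers": [0.8,0.8,0.8,0.8,0.8,0.8,0.8,0.8]}}

```text
time: 4.65
tool_pos: [0.58, -0.0285, 0.0632]
tool_rot: [-179.8, 0.0, 8.7]
wrist_force: [-1.0, 2.2, 5.1]
gripper_width: 0.0237
grasp_force: 29.6
```

>>> {"fn": "move_arm", "kwargs": {"slide": [[0,0,0],[0,0,0],[0,0,0],[0,0,0],[0,0,-3],[0,0,-6],[0,0,-10],[0,0,-10]], "dr": [[0,0,0],[0,0,0],[0,0,0],[0,0,0],[0,0,0],[0,0,0],[0,0,0],[0,0,0]], "fingers": [0,0,0,0,0,0,0,0]}}

```text
time: 5.65
tool_pos: [0.5828, -0.0304, 0.1663]
tool_rot: [179.9, -0.5, 8.7]
wrist_force: [0.5, 0.6, -0.6]
gripper_width: 0.0854
grasp_force: 0.0
```

```bash
cat > look.py <<'E'
from go import *
def post(d,c,box):
    z=c[...,2]; v,u=np.where(box&(z>.108)&(z<.14)); k=np.c_[u,v]
    r=cv2.minAreaRect(np.float32((c[v,u,:2]-O)@M*1000)); hull=cv2.convexHull(np.int32(k)).reshape(-1,2)
    r2=cv2.minAreaRect(np.float32((plane(d,hull,.12)[:,:2]-O)@M*1000)); print('post fixt',np.round(r[0],1),np.round(r[1],1),round(r[2],1),'|',np.round(r2[0],1),np.round(r2[1],1),round(r2[2],1),'z',np.median(z[v,u]).round(4))
def knob(d,c,box):
    h=cv2.cvtColor(d['image'],cv2.COLOR_RGB2HSV); z=c[...,2]
    v,u=np.where(box&(h[...,1]>160)&((h[...,0]<8)|(h[...,0]>172))&(z>.085)&(z<.105)); print('knob fixt',((c[v,u,:2].mean(0)-O)@M*1000).round(1),len(v))
def region(c,x0,x1,y0,y1):
    f=(c[...,:2]-O)@M*1000; return (f[...,0]>x0)&(f[...,0]<x1)&(f[...,1]>y0)&(f[...,1]<y1)
if __name__=='__main__':
    import time
    d=grab(sys.argv[1],sys.argv[2]); c=cloud(d)
    post(d,c,region(c,-50,50,-35,70)); knob(d,c,region(c,-40,40,-160,-40))
E
python3 look.py top t2; python3 look.py wrist w2; python3 go.py 5 25 145 0
```

```text
post fixt [ 7.5 24.3] [40.4 60.6] 90.0 | [ 5.7 24.1] [40.3 62.9] 89.7 z 0.1184
knob fixt [  -1. -110.] 19
post fixt [ 8.7 25.8] [41.9 60.7] 89.7 | [10.2 22.1] [62.  46.8] 0.0 z 0.1178
knob fixt [   3.9 -116.5] 731
t 5.75 at fixt [   3.1 -118.9] z 162.8 [ 1.80e+02 -1.00e-02  8.66e+00] q [  3.  32.  -3.  97.   2.  52. -83.] F [-0.2 -0.6  0.7] w 0.0854 0.0
slide [  0.21 -14.39   1.78] dr [ 0.   -0.01  0.06]
```

>>> {"fn": "move_arm", "kwargs": {"slide": [[0,-3,0],[0.2,-7,0],[0.4,-11,0],[0.5,-14.4,0],[0.5,-14.4,0],[0.5,-14.4,0]], "dr": [[0,0,0],[0,0,0],[0,0,0],[0,0,0],[0,0,0],[0,0,0]], "fingers": [0,0,0,0,0,0]}}

```text
time: 6.5
tool_pos: [0.563, 0.1113, 0.1617]
tool_rot: [179.9, 0.1, 8.6]
wrist_force: [-0.1, -0.8, 0.2]
gripper_width: 0.0851
grasp_force: 0.0
```

```bash
python3 go.py 7.5 25 84 0
```

```text
t 6.5 at fixt [ 7.4 23.8] z 161.7 [1.7992e+02 1.3000e-01 8.6100e+00] q [-11.  31.  -3.  98.   2.  52. -97.] F [-0.1 -0.8  0.2] w 0.0851 0.0
slide [ 0.03 -0.13  7.77] dr [0.08 0.13 0.01]
```

>>> {"fn": "move_arm", "kwargs": {"slide": [[0,-0.1,2],[0,-0.1,4.5],[0,-0.1,7],[0,-0.1,7.7],[0,-0.1,7.7],[0,-0.1,7.7],[0,-0.1,7.7],[0,-0.1,7.7]], "dr": [[0,0,0],[0,0,0],[0,0,0],[0,0,0],[0,0,0],[0,0,0],[0,0,0],[0,0,0]], "fingers": [0,0,0,0,0.2,0.4,0.6,0.6], "squeeze": 50}}

```text
time: 7.5
tool_pos: [0.5642, 0.1136, 0.0872]
tool_rot: [180.0, -0.1, 8.6]
wrist_force: [-1.2, -1.6, 6.1]
gripper_width: 0.0381
grasp_force: 50.3
```

>>> {"fn": "move_arm", "kwargs": {"slide": [[0,0,0],[0,0,0],[0,0,0],[0,0.3,-0.3],[0,0.6,-0.6],[0,1,-0.8],[0,1,-0.8]], "dr": [[0,0,0],[0,0,0],[0,0,0],[0,0,0],[0,0,0],[0,0,0],[0,0,0]], "fingers": [0.7,0.7,0.7,0.7,0.7,0.7,0.7]}}

```text
time: 8.38
tool_pos: [0.5644, 0.1039, 0.0934]
tool_rot: [-180.0, 0.1, 8.6]
wrist_force: [0.6, 0.1, -6.2]
gripper_width: 0.0382
grasp_force: 51.1
```

```bash
python3 go.py 0 0 92 0; python3 look.py top t3
```

```text
t 8.38 at fixt [ 7.7 16.2] z 93.4 [-1.7997e+02  6.0000e-02  8.6400e+00] q [-10.  36.  -3. 102.   3.  43. -97.] F [ 0.6  0.1 -6.2] w 0.0382 51.1
slide [-0.77  1.62  0.14] dr [-0.03  0.06  0.04]Traceback (most recent call last):
  File "look.py", line 14, in <module>
    post(d,c,region(c,-50,50,-35,70)); knob(d,c,region(c,-40,40,-160,-40))
    ~~~~^^^^^^^^^^^^^^^^^^^^^^^^^^^^^
  File "look.py", line 4, in post
    r=cv2.minAreaRect(np.float32((c[v,u,:2]-O)@M*1000)); hull=cv2.convexHull(np.int32(k)).reshape(-1,2)
                                                              ^^^^^^^^^^^^^^^^^^^^^^^^^^^^^^^^^^^
AttributeError: 'NoneType' object has no attribute 'reshape'
```

>>> {"fn": "move_arm", "kwargs": {"slide": [[-0.4,0.8,-0.1],[-0.8,1.6,-0.2],[-0.8,1.6,-0.2],[-0.8,1.6,-0.2],[-0.8,1.6,-0.2],[-0.8,1.6,-0.2],[-0.8,1.6,-0.2],[-0.8,1.6,-0.2]], "dr": [[0,0,0],[0,0,0],[0,0,0],[0,0,-9],[0,0,-18],[0,0,-27],[0,0,-36],[0,0,-45]], "fingers": [0.7,0.7,0.7,0.7,0.7,0.7,0.7,0.7]}}

```text
time: 9.43
tool_pos: [0.5595, 0.0862, 0.0959]
tool_rot: [180.0, 0.0, 53.9]
wrist_force: [0.2, 0.8, -5.7]
gripper_width: 0.0376
grasp_force: 51.8
```

>>> {"fn": "move_arm", "kwargs": {"slide": [[0,0,0],[0,0,0],[0,0,0],[0,0,0],[0,0,0],[0,0,0],[0,0,0],[0,0,0]], "dr": [[0,0,-9],[0,0,-18],[0,0,-27],[0,0,-36],[0,0,-45],[0,0,-45],[0,0,-45],[0,0,-45]], "fingers": [0.7,0.7,0.7,0.7,0.7,0.7,0.7,0.7]}}

```text
time: 10.42
tool_pos: [0.5594, 0.0868, 0.0959]
tool_rot: [180.0, 0.0, 98.6]
wrist_force: [0.1, -0.2, -7.1]
gripper_width: 0.0379
grasp_force: 51.8
```

```bash
python3 go.py 0 13 95 90; python3 -c "
from go import *
d=grab('scene','s3'); a=cv2.imread('pics/s3.png')[130:270,180:340]; cv2.imwrite('pics/s3c.png',cv2.resize(a,None,fx=3.5,fy=3.5))"
```

```text
t 10.43 at fixt [0.2 0.1] z 95.9 [1.7999e+02 2.0000e-02 9.8590e+01] q [  7.  38. -29. 102.  25.  46. -26.] F [ 0.1 -0.2 -7.1] w 0.0379 51.8
slide [ 1.29 -0.02  0.09] dr [ 0.01  0.02 -0.01]
```

View pics/s3c.png

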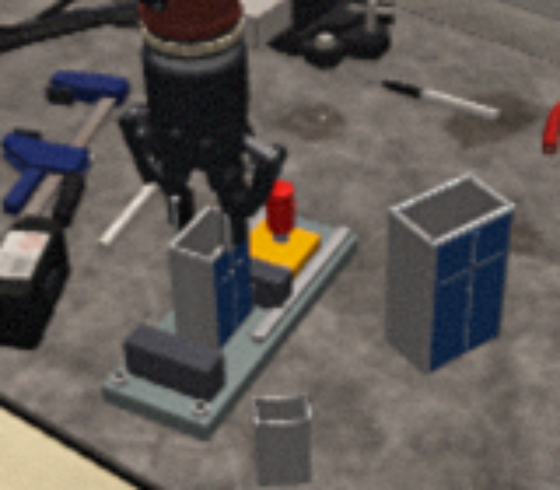

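Seen from the scene camera, the blue face (235,295 in the crop) now looks to the open front and the post is between the jaws. Next, shift it towards the fixed jaw and set it down.

>>> {"fn": "move_arm", "kwargs": {"slide": [[0.4,0,0],[0.8,0,0],[1.2,0,0],[1.2,0,0.3],[1.2,0,0.6],[1.2,0,0.8],[1.2,0,0.9],[1.2,0,0.9]], "dr": [[0,0,0],[0,0,0],[0,0,0],[0,0,0],[0,0,0],[0,0,0],[0,0,0],[0,0,0]], "fingers": [0.7,0.7,0.7,0.7,0.7,0.7,0.7,0.7]}}

```text
time: 11.48
tool_pos: [0.5576, 0.0983, 0.0873]
tool_rot: [180.0, 0.0, 98.6]
wrist_force: [-0.6, -1.0, -1.4]
gripper_width: 0.0382
grasp_force: 52.3
```

```bash
python3 go.py 0 12 87 90
```

```text
t 11.47 at fixt [ 0.2 11.7] z 87.3 [1.800e+02 4.000e-02 9.864e+01] q [  6.  39. -29. 103.  25.  45. -27.] F [-0.6 -1.  -1.4] w 0.0382 52.3
slide [ 0.03 -0.02  0.03] dr [0.   0.04 0.04]
```

Post is touching down, so release and rise.

>>> {"fn": "move_arm", "kwargs": {"slide": [[0,0,0],[0,0,0],[0,0,0],[0,0,0],[0,0,-2],[0,0,-5],[0,0,-8],[0,0,-8]], "dr": [[0,0,0],[0,0,0],[0,0,0],[0,0,0],[0,0,0],[0,0,0],[0,0,0],[0,0,0]], "fingers": [0.35,0,0,0,0,0,0,0]}}

```text
time: 12.48
tool_pos: [0.5592, 0.0997, 0.1693]
tool_rot: [179.7, -0.0, 98.7]
wrist_force: [0.7, 0.5, 0.2]
gripper_width: 0.0856
grasp_force: 0.0
```

```bash
python3 look.py wrist w4; python3 go.py 0 -118 165 90 0 -118 165 0
```

```text
post fixt [-0.2 12.5] [60.5 40.5] 89.9 | [-0.1 14.2] [62.2 39.9] 89.9 z 0.1187
knob fixt [-1.000e-01 -1.116e+02] 386
t 12.53 at fixt [ 0.7 12.3] z 167.6 [179.88  -0.    98.66] q [  8.  33. -32.  98.  21.  55. -23.] F [-1.2 -0.3  0.1] w 0.0856 0.0
slide [-13.03  -0.08   0.26] dr [ 0.12 -0.    0.06]
slide [-13.03  -0.08   0.26] dr [ 9.000e-02 -1.000e-01  9.006e+01]
```

>>> {"fn": "move_arm", "kwargs": {"slide": [[-3,0,0],[-7,0,0],[-10.5,0,0],[-12.9,0,0],[-12.9,0,0],[-12.9,0,0],[-12.9,0,3],[-12.9,0,6]], "dr": [[0,0,0],[0,0,0],[0,0,0],[0,0,0],[0,0,0],[0,0,0],[0,0,0],[0,0,0]], "fingers": [0,0,0,0,0,0,0,0]}}

```text
time: 13.52
tool_pos: [0.577, -0.0262, 0.1065]
tool_rot: [179.9, -0.1, 98.9]
wrist_force: [-0.3, -0.5, -0.3]
gripper_width: 0.0853
grasp_force: 0.0
```

```bash
python3 go.py 0 -117 62 90;python3 look.py wrist w5
```

```text
t 13.53 at fixt [   0.7 -114.3] z 106.5 [ 1.7993e+02 -7.0000e-02  9.8850e+01] q [ 19.  38. -30. 100.  24.  48. -13.] F [-0.3 -0.5 -0.3] w 0.0853 0.0
slide [-0.28 -0.08  4.45] dr [ 0.07 -0.07  0.25]
post fixt [ 0.  -0.9] [40.7 34.6] 0.5 | [ 0.2 -2.7] [40.  31.9] 0.3 z 0.1191
knob fixt [   0.8 -111.7] 967
```

>>> {"fn": "move_arm", "kwargs": {"slide": [[-0.2,0,1.5],[-0.2,0,3.2],[-0.2,0,4.2],[-0.2,0,4.2],[-0.2,0,4.2],[-0.2,0,4.2],[-0.2,0,4.2],[-0.2,0,4.2]], "dr": [[0,0,0],[0,0,0],[0,0,0],[0,0,0],[0,0,0],[0,0,0],[0,0,0],[0,0,0]], "fingers": [0,0,0,0,0.4,0.7,0.8,0.8], "squeeze": 40}}

```text
time: 14.58
tool_pos: [0.5789, -0.0305, 0.0657]
tool_rot: [179.8, 0.0, 98.7]
wrist_force: [2.0, 1.0, 1.1]
gripper_width: 0.0227
grasp_force: 39.1
```

>>> {"fn": "move_arm", "kwargs": {"slide": [[0,0,0],[0,0,0],[0.4,0,0],[0.8,0,0],[1.2,0,0],[1.6,0,0],[2,0,0],[2,0,0]], "dr": [[0,0,0],[0,0,0],[0,0,0],[0,0,0],[0,0,0],[0,0,0],[0,0,0],[0,0,0]], "fingers": [0.8,0.8,0.8,0.8,0.8,0.8,0.8,0.8]}}

```text
time: 15.58
tool_pos: [0.5761, -0.0122, 0.0657]
tool_rot: [179.8, 0.1, 98.6]
wrist_force: [4.8, -3.8, 5.0]
gripper_width: 0.0222
grasp_force: 39.4
```

```bash
python3 go.py 0 -89 64 90; python3 look.py wrist w6
```

```text
t 15.57 at fixt [   2.  -100.4] z 65.7 [1.798e+02 1.300e-01 9.861e+01] q [ 16.  41. -28. 102.  27.  43. -17.] F [ 4.8 -3.8  5. ] w 0.0222 39.4
slide [ 1.14 -0.2   0.16] dr [0.2  0.13 0.01]
post fixt [0.  0.5] [36.8 40.9] 89.9 | [ 0.2 -1. ] [33.5 39.8] 90.0 z 0.1191
knob fixt [  1.1 -94.4] 1706
```

>>> {"fn": "move_arm", "kwargs": {"slide": [[0.3,0,0],[0.5,0,0],[0.7,0,0],[0.8,0,0],[0.8,0,0]], "dr": [[0,0,0],[0,0,0],[0,0,0],[0,0,0],[0,0,0]], "fingers": [0.8,0.8,0.8,0.8,0.8]}}

```text
time: 16.25
tool_pos: [0.5752, -0.0062, 0.0657]
tool_rot: [179.8, 0.3, 98.6]
wrist_force: [4.3, -5.1, 5.3]
gripper_width: 0.0225
grasp_force: 39.5
```

>>> {"fn": "move_arm", "kwargs": {"slide": [[0.1,0,0],[0.2,0,0],[0.2,0,0]], "dr": [[0,0,0],[0,0,0],[0,0,0]], "fingers": [0.8,0.8,0.8]}}

```text
time: 16.62
tool_pos: [0.5751, -0.0055, 0.0657]
tool_rot: [179.8, 0.3, 98.5]
wrist_force: [5.2, -6.1, 5.3]
gripper_width: 0.0224
grasp_force: 39.5
```

>>> {"fn": "move_arm", "kwargs": {"slide": [[0.1,0,0],[0.2,0,0],[0.2,0,0]], "dr": [[0,0,0],[0,0,0],[0,0,0]], "fingers": [0.8,0.8,0.8]}}

```text
time: 17.0
tool_pos: [0.5748, -0.0035, 0.0656]
tool_rot: [179.8, 0.3, 98.5]
wrist_force: [5.4, -6.6, 5.2]
gripper_width: 0.0225
grasp_force: 39.5
```

```bash
python3 go.py 0 -89 64 90; python3 look.py wrist w7
```

```text
t 17.0 at fixt [  1.9 -91.5] z 65.6 [179.81   0.35  98.49] q [ 15.  41. -27. 103.  27.  43. -18.] F [ 5.4 -6.6  5.2] w 0.0225 39.5
slide [ 0.26 -0.19  0.16] dr [ 0.19  0.35 -0.1 ]
post fixt [0.1 6. ] [41.  42.5] 0.7 | [0.2 4.7] [39.9 39.8] 89.9 z 0.1191
knob fixt [  1.  -85.4] 1685
```

>>> {"fn": "move_arm", "kwargs": {"slide": [[0.1,0,0],[0.2,0,0],[0.2,0,0]], "dr": [[0,0,0],[0,0,0],[0,0,0]], "fingers": [0.8,0.8,0.8]}}

```text
time: 17.42
tool_pos: [0.5745, -0.0016, 0.0656]
tool_rot: [179.8, 0.4, 98.5]
wrist_force: [4.4, -5.8, 5.6]
gripper_width: 0.0219
grasp_force: 39.5
```

>>> {"fn": "move_arm", "kwargs": {"slide": [[0.1,0,0],[0.2,0,0],[0.2,0,0]], "dr": [[0,0,0],[0,0,0],[0,0,0]], "fingers": [0.8,0.8,0.8]}}

```text
time: 17.8
tool_pos: [0.5745, -0.0016, 0.0657]
tool_rot: [179.8, 0.5, 98.4]
wrist_force: [5.3, -9.0, 4.9]
gripper_width: 0.0222
grasp_force: 39.6
```

```bash
python3 go.py 0 -89 64 90; python3 look.py top t8
```

```text
t 17.8 at fixt [  1.9 -89.6] z 65.7 [179.82   0.51  98.43] q [ 15.  41. -27. 103.  27.  43. -18.] F [ 5.3 -9.   4.9] w 0.0222 39.6
slide [ 0.06 -0.19  0.17] dr [ 0.18  0.51 -0.16]
post fixt [-1.3 14.7] [59.8 41.3] 90.0 | [-3.  14.6] [44.5 59.7] 0.2 z 0.1181
knob fixt [ -4.4 -77.6] 1
```

>>> {"fn": "move_arm", "kwargs": {"slide": [[0.1,0,0],[0.2,0,0],[0.3,0,0],[0.3,0,0]], "dr": [[0,0,0],[0,0,0],[0,0,0],[0,0,0]], "fingers": [0.8,0.8,0.8,0.8]}}

```text
time: 18.35
tool_pos: [0.5745, -0.0016, 0.0657]
tool_rot: [179.8, 0.7, 98.3]
wrist_force: [6.3, -12.6, 5.6]
gripper_width: 0.0224
grasp_force: 39.6
```

Solid contact: no motion while the force rises. Now relieve, release and retreat.

>>> {"fn": "move_arm", "kwargs": {"slide": [[-0.3,0,0],[-0.4,0,0],[-0.4,0,0],[-0.4,0,0],[-0.4,0,0],[-0.4,0,-3],[-0.4,0,-8],[-0.4,0,-13]], "dr": [[0,0,0],[0,0,0],[0,0,0],[0,0,0],[0,0,0],[0,0,0],[0,0,0],[0,0,0]], "fingers": [0.8,0.4,0,0,0,0,0,0]}}

```text
time: 19.35
tool_pos: [0.5713, 0.0042, 0.1959]
tool_rot: [-179.9, -0.0, 98.7]
wrist_force: [1.2, 0.6, -0.9]
gripper_width: 0.0854
grasp_force: 0.0
```

>>> {"fn": "move_arm", "kwargs": {"slide": [[-4,0,0],[-9,0,0],[-14,0,0],[-18,0,0],[-18,0,0],[-18,0,0]], "dr": [[0,0,0],[0,0,0],[0,0,0],[0,0,0],[0,0,0],[0,0,0]], "fingers": [0,0,0,0,0,0]}}

```text
time: 20.1
tool_pos: [0.5988, -0.1727, 0.1946]
tool_rot: [-180.0, -0.1, 98.7]
wrist_force: [0.2, -0.2, -1.1]
gripper_width: 0.0852
grasp_force: 0.0
```

```bash
python3 look.py top t9; python3 look.py scene s9; python3 go.py; python3 -c "
from look import *
d=load('t9');c=cloud(d);f=(c[...,:2]-O)@M*1000;z=c[...,2]
m=region(c,-38,-22,-60,75)&(z>.045)&(z<.062); y=np.sort(f[...,1][m]); print(np.histogram(y,np.arange(-50,80,4)))
a=cv2.imread('pics/t9.png')[140:230,190:330];b=cv2.imread('pics/s9.png')[150:270,190:340]
cv2.imwrite('pics/f.png',np.hstack([cv2.resize(a,(400,257)),cv2.resize(b,(400,320))[:257]]) )"
```

```text
post fixt [-0.7 14.9] [60. 41.] 88.9 | [-2.5 14.8] [59.7 43.4] 89.8 z 0.1182
knob fixt [ -1.1 -87.9] 70
post fixt [-2.3 17. ] [64.1 43. ] 89.2 | [-5.5 23.2] [48.4 72.3] 0.0 z 0.1167
knob fixt [ -2.3 -82. ] 48
t 20.2 at fixt [   0.8 -261.5] z 195.0 [ 1.7999e+02 -8.0000e-02  9.8850e+01] q [ 33.  36. -32.  86.  21.  63.   5.] F [-0.8  0.6 -0.9] w 0.0856 0.0
(array([ 0,  0,  5, 11,  8,  9,  9, 11,  6,  0,  0,  0,  0,  0,  0,  0,  1,
        0,  0,  0,  0,  0,  0,  5,  9,  9,  9, 10,  9,  9,  6,  0]), array([-50, -46, -42, -38, -34, -30, -26, -22, -18, -14, -10,  -6,  -2,
         2,   6,  10,  14,  18,  22,  26,  30,  34,  38,  42,  46,  50,
        54,  58,  62,  66,  70,  74,  78]))
```

View pics/f.png

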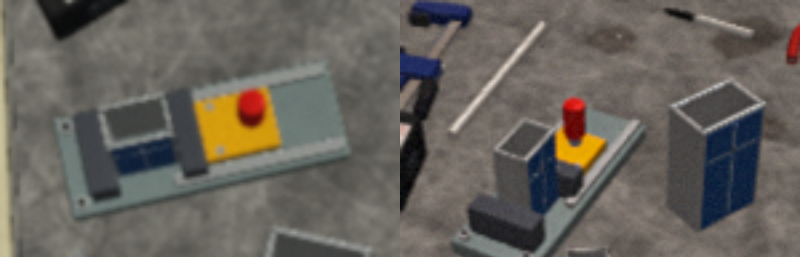

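The final views show the post square between both jaws, blue face (145,155) to the open front, with the sliding jaw snug and the gripper clear. Handing in.

```bash
python3 -c "
from station import ctrl
print(ctrl.hand_in())"
```

```text
the job is handed in; nothing more can be done
None
```

I re-clamped the post a quarter turn round, with its blue face squarely to the open front, the sliding jaw snug against it and the gripper clear, and handed the job in at about 20 s; no verdict came back.

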